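# Level the rice cooker's stand and hold the spirit level down

### The job

The low steel stand for the rice cooker is out of level from side to side: lay the spirit level across the middle of its deck, lengthwise from the one levelling foot's side to the other's, let go of it and see from the bubble which side is low. Raise the stand on that low side by turning the hand wheel of its levelling foot clockwise (seen from above) until the bubble lies between the two lines, leaving the other levelling foot as it was found. Then press the level firmly down on the deck, near the middle of its length, and finish like that: keep pressing, do not let go, with the bubble still between the lines and the other kitchen things left where they are.

Things in the scene. Friction and masses are not known exactly. Their poses are not given: they have to be found in the camera images.
- level: Aluminium pocket spirit level, black end caps, 160 mm long (x), 24 wide (y), 40 high (z), about 0.35 kg. Origin: centre of its underside. Starts standing on its underside on the counter and must stand so on the deck, either way round. A 62 mm window mid-top shows the vial (48 mm, yellow-green) and pale bubble. Flat sides, grip anywhere; the whole top bears pressing
- bubble (a joint): Bubble centre along the level's own x axis, m; 0 = centred, stops at +-0.016. Runs to the HIGH side. Bubble 14 mm long, the two black lines 19 mm apart: between them within +-0.0025. Settles in about 1.5 s. Reads 0 on the flat counter; 2.5 mm per mrad of tilt
- stand: Steel stand for the rice cooker, its feet fixed on the counter: deck plate 276 mm (y) by 210 (x), flat top 70 mm above the counter, on a plain rear foot and two levelling screws in ears at its left and right. Origin: on the counter under the deck's middle; x points to the rear (away from the robot), y from the right levelling foot to the left one, z up
- deck: The stand's deck plate with what it carries; same origin and axes as the stand, tilted with the deck (under 0.01 rad)
- deck_mid (a point): Middle of the deck's top face, 70 mm above the counter; axes as for the stand
- foot_left_grip (a point): Left (+y) levelling foot: centre of its hand wheel, at grip height. Ribbed black knob 36 mm across, 22 high, vertical axis, standing 20 to 42 mm above the deck's top; grip at any angle round the axis. This point is 31 mm above the deck's top, 155 mm left of the deck's middle, 50 mm to the front. Under the knob a 12 mm screw and a bush 22 mm across, 7 high
- foot_right_grip (a point): Right (-y) levelling foot: the same hand wheel, 155 mm right of the deck's middle, 50 mm to the front
- foot_left (a joint): Turn of the left hand wheel, rad, growing clockwise from above, which raises the left side (1.75 mm a turn, feet 310 mm apart: bubble moves 14 mm a turn, 2.2 mm a rad). As found within 0.2 of 0, which does not tell if the deck is level. Stays where left (friction 0.06 N m), stops at -3 and 10. The low foot is 2.6 to 5.4 rad short, so several grasps
- foot_right (a joint): The same for the right hand wheel; clockwise from above raises the right side of the deck
- jar: Small glass jar with a steel screw cap, 68 mm across, 105 mm high, a bystander. Origin: centre of its underside
- scoop: Blue plastic rice scoop, cup 62 mm across and 45 mm high with a handle 105 mm long to its -x, a bystander. Origin: under the cup's centre
- skimmer: Stainless steel skimmer lying flat, disc 110 mm across with a handle 220 mm long to its -x, a bystander. Origin: under the disc's centre
- trivet: Folded orange silicone trivet, 170 by 85 by 12 mm, a bystander. Origin: centre of its underside

How it is judged:
By the outcome, as a careful person would: the job done as asked, in the order asked, and still so for the second after the job is handed in, while the arm keeps its last pose, push and grip.
It also fails if it takes over 72 s, if anything falls off the work surface, if the arm or the gripper's body presses on something with over 40 N, if the wrist force passes 120 N, or if a joint passes its speed limit or range.

### The arm

A 6-joint arm with a two-finger parallel gripper is mounted at the origin on the work surface. World frame = base frame: x ahead of the robot, y to its left, z up, the work surface at z = 0. Lengths are in m, angles in rad, forces in N, time in s.
With the tool pointing down it reaches from about 0.375 to 0.9 m from the base axis. Payload 3.1 kg.
Tool frame: the origin (TCP) lies at the very end of the fingers, on their centre line; the grasp point (between the pads) lies 19 mm behind it (manip.tcp_to_grasp is the distance from the TCP to the grasp point, in m); z points along the fingers, y is the line along which they close (so a half turn about z gives the same grasp; the last joint's range is limited). The gripper opens to 85 mm and grips with 20 to 120 N. Pads are 22 mm wide; open, the fingers measure 114 mm over their backs; the gripper's body (76 mm by 85 mm) begins 54 mm behind the grasp point. The pads swing forward as they close: fully open they stand 13 mm farther back than shut.
Start: joints at [-1.379, 0.527, 1.433, -0, 1.181, -0.178], TCP at [0.226, -0.582, 0.231] pointing down, gripper open.
Joint ranges: [-3.08, 3.08], [-0.75, 2.2], [0.22, 2.44], [-1.43, 4.57], [0, 2.65], [-2.85, 2.85]. Speed limits (rad/s): [2.79, 2.79, 3.14, 3.14, 3.14, 3.14].

### API

Orientations are given as a unit quaternion [x, y, z, w].
In Python, from station import manip gives the robot as it stands. The module is installed in compiled form; this text tells all that it offers.
- The arm moves only by the tool step_arm, never from a script. Its argument "commands" is one flat list of numbers, 6 for each row, row after row: the shift along the tool's x, y, z in m, then the turn, a rotation vector about the tool's x, y, z in degrees. A call has exactly 10 rows; each row is the pose to reach, as a shift and turn from the pose commanded when the call began, along the tool's axes at that moment; what a row does not reach only later rows make up. A row lasts 1/10 s, in which the tool goes at most 50 mm and 8.59 degrees, less where a joint would pass 70% of its speed; a pose out of reach is approached as far as the arm can. A call with a gripper value outside its range is refused whole. "jaw" is the opening in per cent of the stroke, from 0 (shut) to 100 (fully open), set as the call begins (left out, the last holds). The fingers move at their own pace and stop on an object; "grip_force" is the grip in N (left out, the last holds). Time passes only in rows, so rows that repeat a pose let the fingers close, or fill a call up. It gives the time, the measured TCP pose, the force, the opening and the grip force at its end, in the units of the state.
- manip.sense(): the state, without advancing time (a new reading comes with each control period).
- manip.snapshot(name): name is "side" or "top"; returns a dict with "pixels" (420x560x3 uint8, blue, green, red), "fx", "fy", "cx", "cy" (pixels), "R" (3x3) and "t" (3): a world point X has camera coordinates R X + t. Camera axes: x right, y down, z forward; pixel columns grow to the right and rows downward; lengths in m; the calibration is good to about 2 mm. A picture is of the moment at which its call begins. There is no depth.
- manip.sign_off(): hands the job in; it is judged then, once.
The state is a dict: "t": time; "q": joint angles; "qd": joint speeds; "tau": joint torques, N m; "tcp_pos": TCP position; "tool_rot": TCP orientation; "force": force on the tool from outside, world axes, zero at the start; "ft_torque": the same for the moment, N m; "finger_gap": opening from 0.0 (shut) to 1.0 (fully open); "gripper_force": force on a finger pad.
Only numpy, scipy, OpenCV 4.12 (cv2) and the standard library are available. Lean on these libraries where they do the work, as an engineer would, in place of code of your own. Each camera call takes 0.05 s, during which the arm holds its last target. There are 200 camera calls.

## Working session

There is one attempt and no reset: what is moved stays moved. The work goes in short steps, Python scripts to look and compute and a tool call to move; the robot and the scene stay as the last step left them, time stands still between calls to the robot, and variables do not carry over. Pictures are saved under pics/ and viewed, at most 10 in all, crops included, and the job is handed in when it is done.

Besides the shell and the picture viewer there is one more tool, called after "Emit:" in YAML: its name, and indented under it one key for each argument. step_arm: Moves the arm, as the interface text tells. Its arguments: {"type":"object","properties":{"commands":{"type":"array","items":{"type":"number"}},"jaw":{"type":"number"},"grip_force":{"type":"number"}},"required":["commands"]}

```bash
mkdir -p pics
cat > h.py <<'E'
import numpy as np, cv2, json
from station import manip
def snap(n,save=None):
    s=manip.snapshot(n)
    if save: cv2.imwrite('pics/'+save,s['pixels'])
    return s
def ray(s,u,v):
    R=np.array(s['R']);t=np.array(s['t'])
    d=R.T@np.array([(u-s['cx'])/s['fx'],(v-s['cy'])/s['fy'],1.]);return -R.T@t,d
def onz(s,u,v,z):
    c,d=ray(s,u,v);return c+d*(z-c[2])/d[2]
def proj(s,X):
    p=np.array(s['R'])@np.array(X)+np.array(s['t']);return p[0]/p[2]*s['fx']+s['cx'],p[1]/p[2]*s['fy']+s['cy']
def tri(s1,p1,s2,p2):
    c1,d1=ray(s1,*p1);c2,d2=ray(s2,*p2)
    k=np.linalg.lstsq(np.c_[d1,-d2],c2-c1,rcond=None)[0]
    a=c1+k[0]*d1;b=c2+k[1]*d2;return (a+b)/2,np.linalg.norm(a-b)
E
python3 - <<'E'
from h import *
a=snap('top','top0.png');b=snap('side','side0.png')
for s in(a,b):print(ray(s,280,210),s['fx'],s['cx'],s['cy'])
print(manip.sense())
E
```

```text
(array([ 0.46038274, -0.02218679,  1.15914195]), array([ 0.15053698, -0.01504628, -0.98855143])) 440.36061743342594 275.15824881003306 209.60276095484025
(array([0.33570729, 0.70775564, 0.86375054]), array([ 0.25741186, -0.66458039, -0.70159167])) 387.51544409611745 284.81280580048747 209.17042656312745
{'t': 0.1, 'q': array([-1.37848427e+00,  5.28377585e-01,  1.43378023e+00,  3.73403535e-05,
        1.18140962e+00, -1.78485585e-01]), 'qd': array([-4.70911639e-04, -1.93840860e-03, -3.51474652e-03,  4.81736098e-04,
        4.60283337e-05, -1.65466995e-03]), 'tau': array([-1.59030569e-04, -4.43303347e+01, -1.78586394e+01, -1.56500514e-04,
        3.84583545e-03,  1.43858796e-05]), 'tcp_pos': array([ 0.22639426, -0.58186101,  0.23042686]), 'tool_rot': array([ 9.82863641e-01,  1.84331463e-01,  1.04391541e-05, -9.87483588e-04]), 'force': array([ 0.63785729, -0.09934569, -0.44284941]), 'ft_torque': array([-0.03099438, -0.00823823, -0.00989528]), 'gripper_force': 0.0, 'finger_gap': 1.0005904387322113}
```

View pics/top0.png

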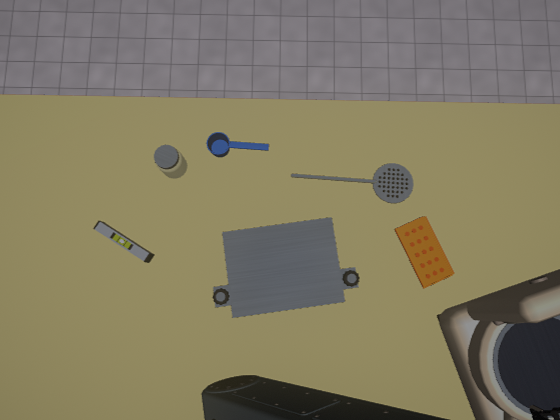

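View pics/side0.png

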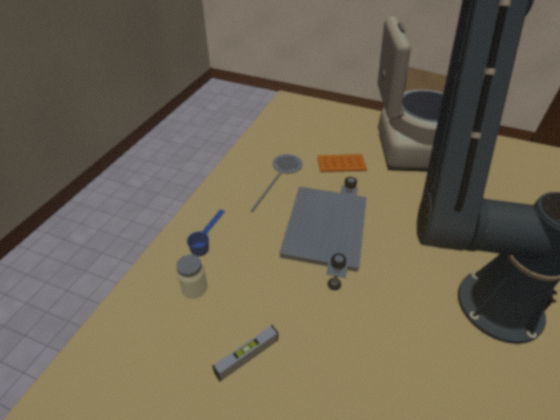

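The top view shows the level at about (124,242), the deck centred near (285,267), the left knob at (221,296) and the right knob at (351,278). The side view shows the level at (247,352), the left knob at (339,261) and the right knob at (351,183).

```bash
cat > m1.py <<'E'
from h import *
a=snap('top');b=snap('side')
def blobs(s,win,mode):
    u0,v0,u1,v1=win;im=s['pixels'][v0:v1,u0:u1];hsv=cv2.cvtColor(im,cv2.COLOR_BGR2HSV)
    if mode=='dark':m=(hsv[...,2]<60)
    if mode=='vial':m=(hsv[...,1]>150)&(hsv[...,0]>25)&(hsv[...,0]<45)
    if mode=='gray':m=(hsv[...,1]<70)
    n,l,st,c=cv2.connectedComponentsWithStats(m.astype(np.uint8))
    out=[]
    for i in range(1,n):
        if st[i,4]>8:
            ys,xs=np.nonzero(l==i);r=cv2.minAreaRect(np.c_[xs,ys].astype(np.float32))
            out.append((st[i,4],np.round(c[i]+[u0,v0],1).tolist(),np.round(np.array(cv2.boxPoints(r))+[u0,v0],1).tolist()))
    return out
for n,s,w in(('top',a,(85,210,165,275)),('side',b,(205,320,290,385))):
    for md in('dark','vial','gray'):
        for o in blobs(s,w,md):print(n,md,o)
for n,s,w in(('topL',a,(208,283,234,310)),('topR',a,(338,264,364,292)),('sideL',b,(322,248,352,275)),('sideR',b,(338,172,362,195))):
    for o in blobs(s,w,'dark'):print(n,o)
for o in blobs(a,(205,205,375,330),'gray'):print('deck',o)
for o in blobs(b,(275,170,385,280),'gray'):print('deckside',o)
E
python3 m1.py
python3 - <<'E'
import cv2,numpy as np
a=cv2.imread('pics/top0.png');b=cv2.imread('pics/side0.png')
f=lambda i,u,v:cv2.resize(i[v:v+75,u:u+100],(400,300),interpolation=cv2.INTER_CUBIC)
cv2.imwrite('pics/c1.png',np.vstack([np.hstack([f(a,75,205),f(b,200,315)]),np.hstack([f(a,180,260),f(b,300,215)])]))
E
```

```text
top dark (np.int32(11), [112.5, 234.9], [[110.3, 236.5], [113.1, 232.4], [114.5, 233.3], [111.7, 237.5]])
top dark (np.int32(45), [148.8, 257.3], [[144.0, 261.0], [149.7, 251.9], [153.4, 254.3], [147.8, 263.4]])
top vial (np.int32(79), [121.4, 241.0], [[112.2, 238.2], [115.3, 233.5], [130.5, 243.7], [127.5, 248.3]])
top gray (np.int32(498), [121.4, 240.7], [[93.3, 229.0], [99.1, 220.1], [149.4, 252.5], [143.6, 261.4]])
top gray (np.int32(14), [121.4, 240.7], [[120.0, 239.0], [123.0, 239.0], [123.0, 242.0], [120.0, 242.0]])
side dark (np.int32(19), [217.3, 374.3], [[213.8, 370.8], [215.5, 369.7], [220.7, 377.5], [219.1, 378.6]])
side vial (np.int32(18), [252.3, 343.7], [[249.5, 344.5], [253.0, 341.0], [255.0, 343.0], [251.5, 346.5]])
side vial (np.int32(21), [239.3, 352.6], [[236.0, 354.0], [240.5, 349.5], [242.5, 351.5], [238.0, 356.0]])
side gray (np.int32(1105), [245.2, 351.8], [[210.8, 364.5], [271.2, 323.4], [281.2, 338.1], [220.8, 379.2]])
topL (np.int32(110), [221.0, 296.1], [[210.8, 291.4], [225.2, 286.6], [230.0, 301.0], [215.6, 305.8]])
topR (np.int32(118), [349.5, 277.8], [[343.0, 270.0], [358.0, 270.0], [358.0, 285.0], [343.0, 285.0]])
sideL (np.int32(109), [337.6, 263.1], [[331.0, 255.0], [345.0, 255.0], [345.0, 268.0], [331.0, 268.0]])
sideR (np.int32(57), [350.0, 184.5], [[344.5, 186.8], [346.0, 180.0], [355.4, 182.1], [353.9, 188.9]])
deck (np.int32(10372), [282.4, 268.2], [[204.0, 234.1], [348.4, 213.5], [360.6, 299.2], [216.3, 319.8]])
deckside (np.int32(93), [284.0, 172.5], [[271.6, 171.9], [294.7, 162.1], [298.1, 170.3], [275.0, 180.0]])
deckside (np.int32(55), [350.7, 180.1], [[345.0, 181.0], [348.0, 175.0], [356.0, 179.0], [353.0, 185.0]])
deckside (np.int32(5974), [326.1, 228.8], [[276.8, 273.3], [286.7, 178.8], [367.8, 187.3], [357.8, 281.8]])
```

View pics/c1.png

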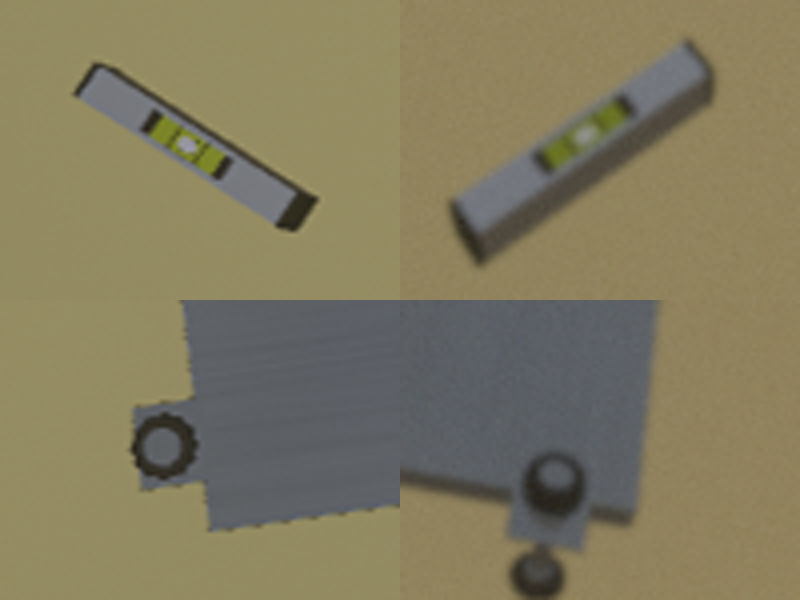

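The crop shows the level's window centre at top (122,241.2) and side (246.2,347.8), with its bubble central on the counter. The left knob's cap is at top (221.2,297) and side (338.8,258).

```bash
cat > m2.py <<'E'
from h import *
a=snap('top');b=snap('side')
def P(n,p,q):
    X,e=tri(a,p,b,q);print(n,X.round(4),'miss',round(e,4));return X
c=P('level mid',(122,241.2),(246.2,347.8))
e1=P('win end far',(112.5,235.5),(235.5,354.5));e2=P('win end near',(131.5,247),(257,341))
L=P('knobL',(221.2,297),(338.8,258));R=P('knobR',(351,278),(350.7,180.5))
d=[onz(a,*p,.04) for p in((112.5,235.5),(131.5,247))]; print('level yaw',np.degrees(np.arctan2(*(d[0]-d[1])[[1,0]])),np.linalg.norm(d[0]-d[1]))
print('mid on z.04',onz(a,122,241.2,.04),onz(b,246.2,347.8,.04))
for s,l,r in((a,(221.2,297),(351,278)),(b,(338.8,258),(350.7,180.5))):
    l=onz(s,*l,.112);r=onz(s,*r,.112);y=(l-r);print(l.round(4),r.round(4),'dist',np.linalg.norm(y).round(4));y/=np.linalg.norm(y);x=np.array([y[1],-y[0],0]);print('mid',((l+r)/2+.05*x).round(4),'yaw',np.degrees(np.arctan2(x[1],x[0])))
hsv=cv2.cvtColor(a['pixels'],cv2.COLOR_BGR2HSV);m=np.zeros((420,560),np.uint8);m[205:330,205:375]=(hsv[205:330,205:375,1]<70);m=cv2.morphologyEx(m,cv2.MORPH_OPEN,np.ones((27,27)))
k=max(cv2.findContours(m,0,1)[0],key=cv2.contourArea);bp=cv2.boxPoints(cv2.minAreaRect(k));w=np.array([onz(a,*p,.07) for p in bp]);print(w.round(3),w.mean(0),[np.linalg.norm(w[i]-w[i-1]).round(3) for i in range(4)])
E
python3 m2.py
```

```text
level mid [0.5451 0.3609 0.0397] miss 0.002
win end far [0.5591 0.3848 0.0432] miss 0.0025
win end near [0.5304 0.3365 0.0375] miss 0.001
knobL [0.4137 0.0965 0.1112] miss 0.0029
knobR [ 0.4614 -0.2081  0.1077] miss 0.0012
level yaw 60.44848751163211 0.057572649139386485
mid on z.04 [0.54409354 0.36055643 0.04      ] [0.54604052 0.36119781 0.04      ]
[0.4123 0.0962 0.112 ] [ 0.4608 -0.2074  0.112 ] dist 0.3074
mid [ 0.4859 -0.0477  0.112 ] yaw 9.083172653650594
[0.4151 0.0974 0.112 ] [ 0.4613 -0.2027  0.112 ] dist 0.3037
mid [ 0.4876 -0.0451  0.112 ] yaw 8.749243708710857
[[ 0.568  0.114  0.07 ]
 [ 0.613 -0.176  0.07 ]
 [ 0.404 -0.203  0.07 ]
 [ 0.362  0.079  0.07 ]] [ 0.4867996  -0.04646714  0.07      ] [np.float64(0.21), np.float64(0.294), np.float64(0.211), np.float64(0.285)]
```

Emit:
step_arm:
  commands: [0.032, -0.038, 0.004, 0, 0, -2, 0.064, -0.076, 0.008, 0, 0, -4, 0.096, -0.114, 0.012, 0, 0, -6, 0.128, -0.152, 0.016, 0, 0, -8, 0.16, -0.19, 0.02, 0, 0, -10, 0.192, -0.228, 0.024, 0, 0, -12, 0.224, -0.266, 0.028, 0, 0, -14, 0.256, -0.304, 0.032, 0, 0, -16, 0.288, -0.342, 0.036, 0, 0, -18, 0.32, -0.38, 0.04, 0, 0, -20]
  jaw: 100

```text
t: 1.3
tcp_pos: [0.3876, -0.1107, 0.1915]
tool_rot: [0.936, 0.353, 0.0, 0.0]
force: [2.6, -0.8, 0.1]
finger_gap: 0.995
gripper_force: 0.0
```

```bash
cat > go.py <<'E'
import sys
from h import *
from scipy.spatial.transform import Rotation as Ro
# usage: go.py x y z yawdeg(tool x heading); prints shift & rotvec in tool axes
s=manip.sense();R=Ro.from_quat(s['tool_rot']);x,y,z,w=map(float,sys.argv[1:5])
G=Ro.from_euler('z',w,degrees=True)*Ro.from_euler('x',180,degrees=True)
X=R.as_matrix()[:,0]
print('t',round(s['t'],2),'tcp',s['tcp_pos'].round(4),'heading',np.degrees(np.arctan2(X[1],X[0])).round(2),'q',s['q'].round(3),'F',s['force'].round(2),'gap',round(s['finger_gap'],3),round(s['gripper_force'],1))
print('shift',R.inv().apply(np.array([x,y,z])-s['tcp_pos']).round(4),'turn',np.degrees((R.inv()*G).as_rotvec()).round(2))
E
python3 go.py .545 .361 .12 60.4
```

```text
t 1.3 tcp [ 0.3876 -0.1107  0.1915] heading 41.28 q [-0.557  0.3    2.008  0.     0.833  0.293] F [ 2.55 -0.81  0.15] gap 0.995 0.0
shift [ 0.4295 -0.2507  0.0714] turn [ 7.000e-02 -1.000e-02 -1.912e+01]
```

Emit:
step_arm:
  commands: [0.042, -0.025, 0.0, 0, 0, -2, 0.084, -0.05, 0.0, 0, 0, -4, 0.126, -0.075, 0.0, 0, 0, -6, 0.168, -0.1, 0.01, 0, 0, -8, 0.21, -0.125, 0.02, 0, 0, -10, 0.252, -0.15, 0.03, 0, 0, -12, 0.294, -0.175, 0.04, 0, 0, -14, 0.336, -0.2, 0.05, 0, 0, -16, 0.38, -0.225, 0.06, 0, 0, -18, 0.424, -0.248, 0.07, 0, 0, -19]

```text
t: 2.3
tcp_pos: [0.5417, 0.3538, 0.1213]
tool_rot: [0.865, 0.503, -0.0, 0.0]
force: [0.6, -0.1, 1.0]
finger_gap: 0.998
gripper_force: 0.0
```

```bash
python3 go.py .545 .361 .01 60.4
```

```text
t 2.3 tcp [0.5417 0.3538 0.1213] heading 60.34 q [ 0.406  0.687  1.466 -0.     0.989  0.924] F [ 0.6  -0.12  1.02] gap 0.998 0.0
shift [ 0.0079 -0.0007  0.1113] turn [-0.    0.01 -0.06]
```

Emit:
step_arm:
  commands: [0.006, 0, 0.015, 0, 0, 0, 0.006, 0, 0.03, 0, 0, 0, 0.006, 0, 0.05, 0, 0, 0, 0.006, 0, 0.07, 0, 0, 0, 0.006, 0, 0.085, 0, 0, 0, 0.006, 0, 0.098, 0, 0, 0, 0.006, 0, 0.107, 0, 0, 0, 0.006, 0, 0.11, 0, 0, 0, 0.006, 0, 0.11, 0, 0, 0, 0.006, 0, 0.11, 0, 0, 0]

```text
t: 3.3
tcp_pos: [0.5451, 0.357, 0.0124]
tool_rot: [0.865, 0.502, 0.001, 0.0]
force: [-0.6, 0.0, 0.3]
finger_gap: 0.999
gripper_force: 0.0
```

Emit:
step_arm:
  commands: [0, 0, 0, 0, 0, 0, 0, 0, 0, 0, 0, 0, 0, 0, 0, 0, 0, 0, 0, 0, 0, 0, 0, 0, 0, 0, 0, 0, 0, 0, 0, 0, 0, 0, 0, 0, 0, 0, 0, 0, 0, 0, 0, 0, 0, 0, 0, 0, 0, 0, 0, 0, 0, 0, 0, 0, 0, 0, 0, 0]
  jaw: 0
  grip_force: 30

```text
t: 4.3
tcp_pos: [0.5442, 0.3571, 0.0121]
tool_rot: [0.865, 0.502, -0.0, -0.0]
force: [-2.8, 1.6, 6.0]
finger_gap: 0.274
gripper_force: 32.8
```

```bash
python3 go.py .487 -.047 .11 98.8
```

```text
t 4.3 tcp [0.5442 0.3571 0.0121] heading 60.24 q [4.090e-01 8.460e-01 1.496e+00 1.000e-03 7.990e-01 9.280e-01] F [-2.84  1.55  5.97] gap 0.274 32.8
shift [-0.3792  0.1508 -0.098 ] turn [-3.000e-02 -1.000e-02 -3.856e+01]
```

Emit:
step_arm:
  commands: [0, 0, -0.03, 0, 0, 0, 0, 0, -0.075, 0, 0, 0, -0.02, 0.008, -0.12, 0, 0, -2, -0.06, 0.024, -0.15, 0, 0, -6, -0.105, 0.042, -0.15, 0, 0, -12, -0.15, 0.06, -0.15, 0, 0, -18, -0.195, 0.077, -0.15, 0, 0, -24, -0.24, 0.095, -0.15, 0, 0, -30, -0.285, 0.113, -0.15, 0, 0, -35, -0.32, 0.127, -0.15, 0, 0, -38.5]

```text
t: 5.3
tcp_pos: [0.495, 0.0131, 0.161]
tool_rot: [0.65, 0.76, -0.001, -0.0]
force: [0.0, 0.2, -3.9]
finger_gap: 0.275
gripper_force: 31.7
```

```bash
python3 go.py .487 -.0505 .085 98.8
```

```text
t 5.3 tcp [0.495  0.0131 0.161 ] heading 98.88 q [-0.199  0.462  1.824 -0.002  0.857 -0.353] F [ 0.02  0.17 -3.9 ] gap 0.275 31.7
shift [-0.0615 -0.0176  0.076 ] turn [-0.08  0.05  0.08]
```

Emit:
step_arm:
  commands: [-0.02, -0.006, 0, 0, 0, 0, -0.04, -0.012, 0, 0, 0, 0, -0.056, -0.016, 0.01, 0, 0, 0, -0.062, -0.018, 0.025, 0, 0, 0, -0.062, -0.018, 0.04, 0, 0, 0, -0.062, -0.018, 0.055, 0, 0, 0, -0.062, -0.018, 0.066, 0, 0, 0, -0.062, -0.018, 0.072, 0, 0, 0, -0.062, -0.018, 0.075, 0, 0, 0, -0.062, -0.018, 0.077, 0, 0, 0]

```text
t: 6.3
tcp_pos: [0.4879, -0.0481, 0.0846]
tool_rot: [0.651, 0.759, 0.0, 0.0]
force: [0.4, -0.8, -3.2]
finger_gap: 0.277
gripper_force: 31.7
```

```bash
python3 go.py .487 -.0505 .082 98.8
```

```text
t 6.3 tcp [ 0.4879 -0.0481  0.0846] heading 98.76 q [-0.327  0.594  1.892 -0.     0.655 -0.479] F [ 0.45 -0.77 -3.19] gap 0.277 31.7
shift [-0.0023 -0.0012  0.0026] turn [ 0.02  0.02 -0.04]
```

Emit:
step_arm:
  commands: [-0.002, -0.001, 0.0005, 0, 0, 0, -0.002, -0.001, 0.001, 0, 0, 0, -0.002, -0.001, 0.0015, 0, 0, 0, -0.002, -0.001, 0.002, 0, 0, 0, -0.002, -0.001, 0.0025, 0, 0, 0, -0.002, -0.001, 0.0028, 0, 0, 0, -0.002, -0.001, 0.003, 0, 0, 0, -0.002, -0.001, 0.003, 0, 0, 0, -0.002, -0.001, 0.003, 0, 0, 0, -0.002, -0.001, 0.003, 0, 0, 0]

```text
t: 7.3
tcp_pos: [0.487, -0.0502, 0.0818]
tool_rot: [0.651, 0.759, 0.0, 0.0]
force: [-0.8, -0.1, -0.3]
finger_gap: 0.272
gripper_force: 31.9
```

Emit:
step_arm:
  commands: [0, 0, 0, 0, 0, 0, 0, 0, 0, 0, 0, 0, 0, 0, 0, 0, 0, 0, 0, 0, 0, 0, 0, 0, 0, 0, 0, 0, 0, 0, 0, 0, 0, 0, 0, 0, 0, 0, -0.01, 0, 0, 0, 0, 0, -0.03, 0, 0, 0, 0, 0, -0.06, 0, 0, 0, 0, 0, -0.09, 0, 0, 0]
  jaw: 100

```text
t: 8.3
tcp_pos: [0.4865, -0.05, 0.173]
tool_rot: [0.651, 0.759, -0.0, -0.0]
force: [-0.4, -0.1, -0.1]
finger_gap: 1.002
gripper_force: 0.0
```

```bash
python3 go.py .4137 .0985 .17 98.8
```

```text
t 8.3 tcp [ 0.4865 -0.05    0.173 ] heading 98.75 q [-0.331  0.435  1.828 -0.     0.88  -0.484] F [-0.38 -0.15 -0.05] gap 1.002 0.0
shift [ 0.1579 -0.0494  0.0031] turn [-0.04 -0.02 -0.05]
```

Emit:
step_arm:
  commands: [0.035, -0.01, 0, 0, 0, -8, 0.075, -0.022, 0, 0, 0, -16, 0.115, -0.036, 0, 0, 0, -24, 0.145, -0.046, 0, 0, 0, -32, 0.158, -0.049, 0, 0, 0, -40, 0.158, -0.049, 0, 0, 0, -48, 0.158, -0.049, 0, 0, 0, -56, 0.158, -0.049, 0, 0, 0, -64, 0.158, -0.049, 0, 0, 0, -72, 0.158, -0.049, 0, 0, 0, -80]

```text
t: 9.3
tcp_pos: [0.4145, 0.0986, 0.1724]
tool_rot: [0.008, 1.0, -0.0, 0.0]
force: [0.2, 0.5, 1.3]
finger_gap: 0.996
gripper_force: 0.0
```

```bash
python3 go.py .4137 .0985 .12 248
python3 - <<'E'
from h import *
a=snap('top');b=snap('side')
f=lambda i,u,v:cv2.resize(i[v:v+75,u:u+100],(400,300),interpolation=cv2.INTER_CUBIC)
u,v=map(int,proj(a,(.487,-.047,.11)));p,q=map(int,proj(b,(.487,-.047,.11)));print(u,v,p,q)
cv2.imwrite('pics/b1.png',np.vstack([np.hstack([f(a['pixels'],u-50,v-37),f(b['pixels'],p-50,q-37)]),np.hstack([cv2.resize(a['pixels'],(400,300)),cv2.resize(b['pixels'],(400,300))])]))
E
```

```text
t 9.3 tcp [0.4145 0.0986 0.1724] heading 179.08 q [-0.03   0.364  1.977  0.     0.8   -1.585] F [0.2  0.51 1.27] gap 0.996 0.0
shift [ 0.0008 -0.0001  0.0524] turn [-3.000e-02  4.000e-02 -6.892e+01]
282 265 327 212
```

View pics/b1.png

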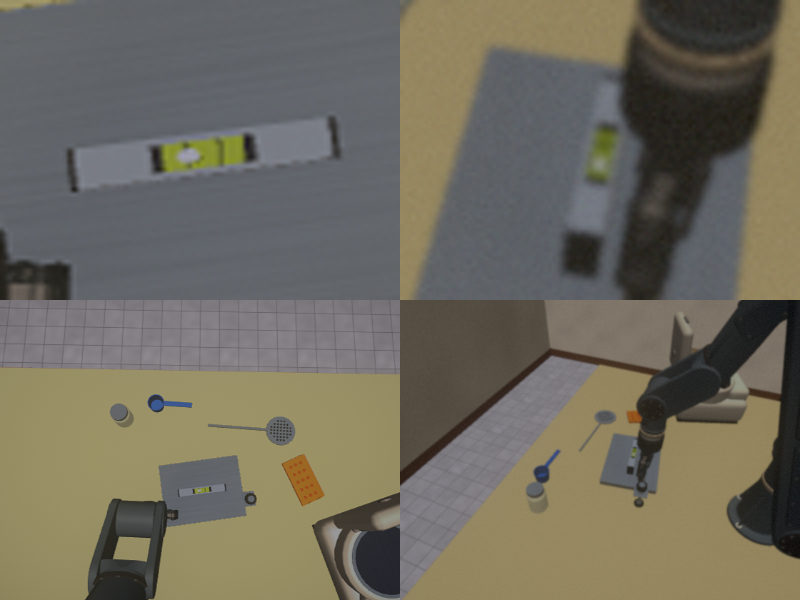

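The bubble sits left of centre: in the crop it is at u≈190 against a vial centre of about 204. The left side is therefore high and the right foot is the low one. The level lies along the deck near its middle.

```bash
cat > bub.py <<'E'
from h import *
import sys
def meas(n,N=4):
    P=[]
    for _ in range(N):
        s=manip.snapshot(n);im=s['pixels'].astype(np.float32)
        hd=np.radians(98.8);ax=np.array([np.cos(hd),np.sin(hd),0]);pr=np.array([-np.sin(hd),np.cos(hd),0])
        t=np.arange(-.05,.0501,.0005);w=np.arange(-.004,.0041,.001);c=C
        pts=np.array([[proj(s,c+a*ax+b*pr) for a in t] for b in w],np.float32)
        P.append(cv2.remap(im,pts[...,0],pts[...,1],cv2.INTER_LINEAR).mean(0))
    p=np.mean(P,0);val=p.max(1);blue=p[:,0];return t,val,blue
C=np.array([.487,-.047,.11])
for n in (sys.argv[1:] or ['top']):
    t,val,blue=meas(n)
    d=np.clip(90-val,0,None);l=(t<-.012);r=(t>.012)
    # dark bands
    tl,tr=[(t[k]*d[k]).sum()/d[k].sum() for k in(l,r)]
    mid=(tl+tr)/2;k=abs(t-mid)<.0225
    bb=blue[k]-np.percentile(blue[k],40);bb=np.clip(bb-.3*bb.max(),0,None)
    print(n,'bands',tl.round(4),tr.round(4),'sep',(tr-tl).round(4),'bubble mm (+ = left)',round(1e3*((t[k]*bb).sum()/bb.sum()-mid),2))
    if '-v' in sys.argv or 1: print('val',val[::8].round().astype(int).tolist(),'blue',blue[::8].round().astype(int).tolist())
E
python3 bub.py top
python3 go.py .4615 -.208 .17 205
```

```text
top bands -0.0259 0.0293 sep 0.0552 bubble mm (+ = left) 8.74
val [133, 132, 132, 133, 134, 101, 43, 116, 145, 145, 113, 136, 144, 140, 147, 150, 150, 146, 146, 91, 46, 123, 133, 133, 132, 133] blue [133, 132, 132, 133, 134, 101, 39, 46, 49, 49, 46, 48, 49, 47, 125, 150, 138, 69, 48, 44, 42, 123, 133, 133, 132, 133]
t 9.6 tcp [0.4145 0.0985 0.172 ] heading 178.63 q [-0.03   0.365  1.977  0.     0.799 -1.577] F [0.26 0.3  0.01] gap 1.001 0.0
shift [-0.0543 -0.3053  0.002 ] turn [-0.000e+00  2.000e-02 -2.637e+01]
```

Emit:
step_arm:
  commands: [-0.006, -0.035, 0, 0, 0, -3, -0.014, -0.08, 0, 0, 0, -6, -0.022, -0.125, 0, 0, 0, -9, -0.03, -0.17, 0, 0, 0, -12, -0.038, -0.215, 0, 0, 0, -16, -0.046, -0.26, 0, 0, 0, -20, -0.052, -0.295, 0, 0, 0, -24, -0.054, -0.305, 0, 0, 0, -26, -0.054, -0.305, 0, 0, 0, -26, -0.054, -0.305, 0, 0, 0, -26]
  jaw: 85

```text
t: 10.6
tcp_pos: [0.4611, -0.2069, 0.1715]
tool_rot: [-0.213, 0.977, 0.001, -0.0]
force: [0.4, -0.1, -1.0]
finger_gap: 0.85
gripper_force: 0.0
```

```bash
python3 go.py .4615 -.208 .082 205
python3 - <<'E'
from h import *
a=snap('top');b=snap('side')
f=lambda i,c:cv2.resize(i[int(c[1])-45:int(c[1])+45,int(c[0])-60:int(c[0])+60],(400,300),interpolation=cv2.INTER_CUBIC)
X=(.4615,-.208,.112);print(proj(a,X),proj(b,X))
cv2.imwrite('pics/k1.png',np.hstack([f(a['pixels'],proj(a,X)),f(b['pixels'],proj(b,X))]))
E
```

```text
t 10.6 tcp [ 0.4611 -0.2069  0.1715] heading -155.37 q [-0.643  0.456  1.79   0.     0.897 -2.644] F [ 0.36 -0.1  -1.02] gap 0.85 0.0
shift [ 0.0001 -0.0013  0.0895] turn [ 0.09 -0.03 -0.37]
(np.float64(351.2559737204325), np.float64(277.7136817907903)) (np.float64(351.0539307518892), np.float64(179.43718282948714))
```

View pics/k1.png

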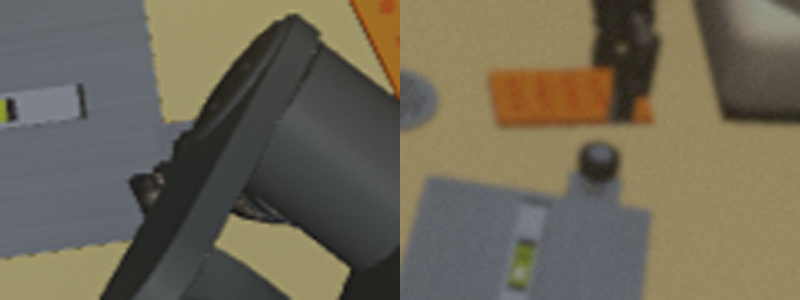

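The side crop shows the right knob at about (351,181), within 2 px of my estimate. The level is untouched and the gripper is above the knob, so I descend and grip.

Emit:
step_arm:
  commands: [0, -0.001, 0.01, 0, 0, 0, 0, -0.001, 0.025, 0, 0, 0, 0, -0.001, 0.04, 0, 0, 0, 0, -0.001, 0.055, 0, 0, 0, 0, -0.001, 0.07, 0, 0, 0, 0, -0.001, 0.08, 0, 0, 0, 0, -0.001, 0.087, 0, 0, 0, 0, -0.001, 0.09, 0, 0, 0, 0, -0.001, 0.09, 0, 0, 0, 0, -0.001, 0.09, 0, 0, 0]

```text
t: 11.7
tcp_pos: [0.4625, -0.2087, 0.0821]
tool_rot: [-0.214, 0.977, -0.0, 0.0]
force: [0.6, 0.7, 0.2]
finger_gap: 0.848
gripper_force: 0.0
```

Emit:
step_arm:
  commands: [0, 0, 0, 0, 0, 0, 0, 0, 0, 0, 0, 0, 0, 0, 0, 0, 0, 0, 0, 0, 0, 0, 0, 0, 0, 0, 0, 0, 0, 0, 0, 0, 0, 0, 0, 0, 0, 0, 0, 0, 0, 0, 0, 0, 0, 0, 0, 0, 0, 0, 0, 0, 0, 0, 0, 0, 0, 0, 0, 0]
  jaw: 0
  grip_force: 25

```text
t: 12.7
tcp_pos: [0.4621, -0.208, 0.0822]
tool_rot: [-0.214, 0.977, 0.0, 0.0]
force: [-0.9, 2.1, 5.8]
finger_gap: 0.41
gripper_force: 26.4
```

```bash
python3 go.py .4615 -.208 .082 205; python3 bub.py top|head -1
```

```text
t 12.7 tcp [ 0.4621 -0.208   0.0822] heading -155.27 q [-6.440e-01  6.120e-01  1.852e+00  1.000e-03  6.780e-01 -2.647e+00] F [-0.92  2.13  5.81] gap 0.41 26.4
shift [0.0005 0.0003 0.0002] turn [ 0.03  0.01 -0.27]
top bands -0.026 0.0292 sep 0.0552 bubble mm (+ = left) 10.93
```

Emit:
step_arm:
  commands: [0, 0, 0, 0, 0, 8, 0, 0, 0, 0, 0, 16, 0, 0, 0, 0, 0, 24, 0, 0, 0, 0, 0, 32, 0, 0, 0, 0, 0, 40, 0, 0, 0, 0, 0, 48, 0, 0, 0, 0, 0, 56, 0, 0, 0, 0, 0, 64, 0, 0, 0, 0, 0, 72, 0, 0, 0, 0, 0, 80]

```text
t: 13.9
tcp_pos: [0.4618, -0.2091, 0.0825]
tool_rot: [0.466, 0.885, -0.001, 0.0]
force: [-2.9, -1.4, 7.5]
finger_gap: 0.414
gripper_force: 26.6
```

```bash
python3 go.py .4615 -.208 .082 205; python3 bub.py top|head -1
```

```text
t 13.9 tcp [ 0.4618 -0.2091  0.0825] heading 124.5 q [-0.645  0.611  1.851 -0.002  0.679 -1.245] F [-2.92 -1.42  7.49] gap 0.414 26.6
shift [0.0011 0.0004 0.0005] turn [-9.00e-02 -1.00e-02 -8.05e+01]
top bands -0.0259 0.0293 sep 0.0552 bubble mm (+ = left) 9.42
```

Emit:
step_arm:
  commands: [0, 0, 0, 0, 0, 8, 0, 0, 0, 0, 0, 16, 0, 0, 0, 0, 0, 24, 0, 0, 0, 0, 0, 32, 0, 0, 0, 0, 0, 40, 0, 0, 0, 0, 0, 48, 0, 0, 0, 0, 0, 56, 0, 0, 0, 0, 0, 64, 0, 0, 0, 0, 0, 72, 0, 0, 0, 0, 0, 80]

```text
t: 15.1
tcp_pos: [0.4607, -0.2089, 0.0828]
tool_rot: [0.925, 0.379, -0.001, -0.0]
force: [-4.7, -1.6, 12.2]
finger_gap: 0.406
gripper_force: 26.9
```

Emit:
step_arm:
  commands: [0, 0, 0, 0, 0, 0, 0, 0, 0, 0, 0, 0, 0, 0, 0, 0, 0, 0, 0, 0, 0, 0, 0, 0, 0, 0, 0, 0, 0, 0, 0, 0, 0, 0, 0, 0, 0, 0, 0, 0, 0, 0, 0, 0, 0, 0, 0, 0, 0, 0, 0, 0, 0, 0, 0, 0, 0, 0, 0, 0]

```text
t: 16.1
tcp_pos: [0.4607, -0.2089, 0.0828]
tool_rot: [0.925, 0.381, -0.001, -0.0]
force: [-5.5, -2.5, 11.6]
finger_gap: 0.416
gripper_force: 26.8
```

```bash
python3 go.py .4615 -.208 .082 205; python3 bub.py top|head -1
```

```text
t 16.1 tcp [ 0.4607 -0.2089  0.0828] heading 44.8 q [-0.646  0.611  1.852 -0.003  0.681  0.146] F [-5.5  -2.47 11.57] gap 0.416 26.8
shift [ 0.0012 -0.0001  0.0008] turn [-1.900e-01 -9.000e-02 -1.602e+02]
top bands -0.0259 0.0294 sep 0.0552 bubble mm (+ = left) 6.16
```

Emit:
step_arm:
  commands: [0, 0, -0.0005, 0, 0, 8, 0, 0, -0.001, 0, 0, 16, 0, 0, -0.001, 0, 0, 24, 0, 0, -0.001, 0, 0, 32, 0, 0, -0.001, 0, 0, 40, 0, 0, -0.001, 0, 0, 48, 0, 0, -0.001, 0, 0, 56, 0, 0, -0.001, 0, 0, 64, 0, 0, -0.001, 0, 0, 70, 0, 0, -0.001, 0, 0, 70]

```text
t: 17.3
tcp_pos: [0.4606, -0.2077, 0.0833]
tool_rot: [0.976, -0.219, -0.002, -0.0]
force: [-4.5, 0.9, 8.6]
finger_gap: 0.41
gripper_force: 26.6
```

Emit:
step_arm:
  commands: [0, 0, 0, 0, 0, 0, 0, 0, 0, 0, 0, 0, 0, 0, 0, 0, 0, 0, 0, 0, 0, 0, 0, 0, 0, 0, 0, 0, 0, 0, 0, 0, 0, 0, 0, 0, 0, 0, 0, 0, 0, 0, 0, 0, 0, 0, 0, 0, 0, 0, 0, 0, 0, 0, 0, 0, 0, 0, 0, 0]
  jaw: 85

```text
t: 18.3
tcp_pos: [0.4622, -0.2085, 0.0828]
tool_rot: [0.976, -0.219, 0.0, 0.0]
force: [0.4, -0.8, 0.9]
finger_gap: 0.849
gripper_force: 0.0
```

```bash
python3 go.py .4615 -.208 .082 205; python3 bub.py top|head -1
```

```text
t 18.3 tcp [ 0.4622 -0.2085  0.0828] heading -25.25 q [-0.644  0.611  1.851 -0.     0.68   1.367] F [ 0.36 -0.8   0.87] gap 0.849 0.0
shift [-0.0009 -0.0001  0.0008] turn [  0.    -0.   129.75]
top bands -0.0258 0.0294 sep 0.0552 bubble mm (+ = left) 0.24
```

Emit:
step_arm:
  commands: [0, 0, -0.01, 0, 0, 0, 0, 0, -0.025, 0, 0, 0, 0, 0, -0.045, 0, 0, 0, 0, 0, -0.065, 0, 0, 0, 0, 0, -0.08, 0, 0, 0, 0, 0, -0.09, 0, 0, 0, 0, 0, -0.09, 0, 0, 0, 0, 0, -0.09, 0, 0, 0, 0, 0, -0.09, 0, 0, 0, 0, 0, -0.09, 0, 0, 0]

```text
t: 19.5
tcp_pos: [0.4617, -0.2082, 0.1719]
tool_rot: [0.976, -0.219, -0.001, -0.0]
force: [0.8, -0.0, -0.4]
finger_gap: 0.848
gripper_force: 0.0
```

```bash
python3 bub.py top|head -1;  python3 go.py .4865 -.0465 .13 8.8
```

```text
top bands -0.0258 0.0294 sep 0.0552 bubble mm (+ = left) -0.16
t 19.7 tcp [ 0.4621 -0.2084  0.1723] heading -25.25 q [-0.644  0.456  1.786  0.     0.9    1.367] F [ 0.2  -0.7  -0.25] gap 0.849 0.0
shift [-0.0469 -0.1568  0.0424] turn [-3.000e-02  5.000e-02 -3.405e+01]
```

Emit:
step_arm:
  commands: [-0.01, -0.035, 0, 0, 0, -6, -0.023, -0.075, 0, 0, 0, -12, -0.034, -0.115, 0, 0, 0, -18, -0.043, -0.145, 0, 0, 0, -24, -0.047, -0.157, 0.005, 0, 0, -30, -0.047, -0.157, 0.015, 0, 0, -34, -0.047, -0.157, 0.025, 0, 0, -34, -0.047, -0.157, 0.035, 0, 0, -34, -0.047, -0.157, 0.042, 0, 0, -34, -0.047, -0.157, 0.045, 0, 0, -34]
  jaw: 0

```text
t: 20.7
tcp_pos: [0.4862, -0.0468, 0.1267]
tool_rot: [0.997, 0.075, -0.001, -0.0]
force: [-0.7, -0.4, -0.3]
finger_gap: 0.001
gripper_force: 0.0
```

```bash
python3 go.py .4865 -.0465 .112 8.8
```

```text
t 20.7 tcp [ 0.4862 -0.0468  0.1267] heading 8.66 q [-0.325  0.514  1.868 -0.     0.761  1.095] F [-0.75 -0.37 -0.34] gap 0.001 0.0
shift [ 0.0003 -0.0002  0.0147] turn [-0.05  0.09 -0.14]
```

Emit:
step_arm:
  commands: [0, 0, 0.004, 0, 0, 0, 0, 0, 0.008, 0, 0, 0, 0, 0, 0.011, 0, 0, 0, 0, 0, 0.013, 0, 0, 0, 0, 0, 0.0145, 0, 0, 0, 0, 0, 0.0155, 0, 0, 0, 0, 0, 0.016, 0, 0, 0, 0, 0, 0.0165, 0, 0, 0, 0, 0, 0.017, 0, 0, 0, 0, 0, 0.017, 0, 0, 0]

```text
t: 21.7
tcp_pos: [0.4867, -0.0464, 0.1108]
tool_rot: [0.997, 0.076, 0.0, 0.0]
force: [0.2, -0.9, 0.6]
finger_gap: -0.002
gripper_force: 0.0
```

Emit:
step_arm:
  commands: [0, 0, 0.0003, 0, 0, 0, 0, 0, 0.0006, 0, 0, 0, 0, 0, 0.0009, 0, 0, 0, 0, 0, 0.0012, 0, 0, 0, 0, 0, 0.0014, 0, 0, 0, 0, 0, 0.0016, 0, 0, 0, 0, 0, 0.0018, 0, 0, 0, 0, 0, 0.002, 0, 0, 0, 0, 0, 0.002, 0, 0, 0, 0, 0, 0.002, 0, 0, 0]

```text
t: 22.7
tcp_pos: [0.4868, -0.0464, 0.1101]
tool_rot: [0.997, 0.076, 0.0, 0.0]
force: [-1.6, 0.4, 12.6]
finger_gap: 0.004
gripper_force: 6.0
```

Emit:
step_arm:
  commands: [0, 0, 0.0003, 0, 0, 0, 0, 0, 0.0006, 0, 0, 0, 0, 0, 0.0009, 0, 0, 0, 0, 0, 0.001, 0, 0, 0, 0, 0, 0.001, 0, 0, 0, 0, 0, 0.001, 0, 0, 0, 0, 0, 0.001, 0, 0, 0, 0, 0, 0.001, 0, 0, 0, 0, 0, 0.001, 0, 0, 0, 0, 0, 0.001, 0, 0, 0]

```text
t: 23.7
tcp_pos: [0.4868, -0.0465, 0.1099]
tool_rot: [0.997, 0.076, 0.001, 0.0]
force: [-4.6, 1.0, 19.4]
finger_gap: 0.002
gripper_force: 9.6
```

Emit:
step_arm:
  commands: [0, 0, 0, 0, 0, 0, 0, 0, 0, 0, 0, 0, 0, 0, 0, 0, 0, 0, 0, 0, 0, 0, 0, 0, 0, 0, 0, 0, 0, 0, 0, 0, 0, 0, 0, 0, 0, 0, 0, 0, 0, 0, 0, 0, 0, 0, 0, 0, 0, 0, 0, 0, 0, 0, 0, 0, 0, 0, 0, 0]

```text
t: 24.7
tcp_pos: [0.4869, -0.0464, 0.1099]
tool_rot: [0.997, 0.076, 0.001, 0.0]
force: [-3.0, 0.1, 18.9]
finger_gap: 0.001
gripper_force: 9.6
```

```bash
python3 bub.py side|head -1;  python3 go.py .4865 -.0465 .13 8.8
python3 - <<'E'
from h import *
a=snap('top');b=snap('side')
f=lambda i,c:cv2.resize(i[int(c[1])-30:int(c[1])+30,int(c[0])-40:int(c[0])+40],(400,300),interpolation=cv2.INTER_CUBIC)
X=(.4865,-.046,.11)
cv2.imwrite('pics/p1.png',np.vstack([np.hstack([f(a['pixels'],proj(a,X)),f(b['pixels'],proj(b,X))]),np.hstack([cv2.resize(a['pixels'],(400,300)),cv2.resize(b['pixels'],(400,300))])]))
E
```

```text
side bands -0.0281 0.0288 sep 0.0569 bubble mm (+ = left) 9.4
t 24.9 tcp [ 0.4869 -0.0465  0.1099] heading 8.76 q [-0.324  0.545  1.88  -0.     0.715  1.094] F [-4.7   0.63 19.52] gap -0.001 9.6
shift [-0.0003 -0.     -0.0201] turn [ 0.05 -0.07 -0.04]
```

View pics/p1.png

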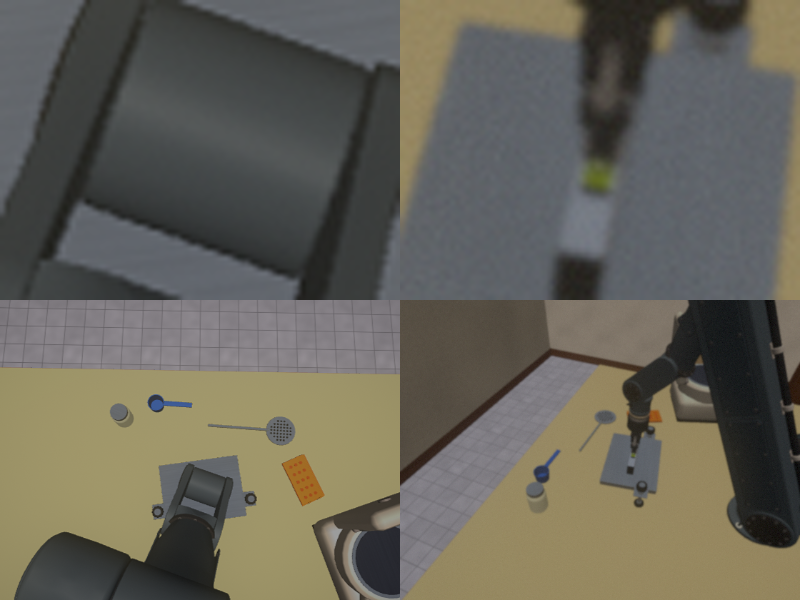

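The fingers now press mid-level at about 19 N. The left part of the vial that I can see is plain green, so the bubble isn't on that side, and the bystanders haven't moved. I press a little firmer, then hand in.

Emit:
step_arm:
  commands: [0, 0, 0.0002, 0, 0, 0, 0, 0, 0.0004, 0, 0, 0, 0, 0, 0.0006, 0, 0, 0, 0, 0, 0.0006, 0, 0, 0, 0, 0, 0.0006, 0, 0, 0, 0, 0, 0.0006, 0, 0, 0, 0, 0, 0.0006, 0, 0, 0, 0, 0, 0.0006, 0, 0, 0, 0, 0, 0.0006, 0, 0, 0, 0, 0, 0.0006, 0, 0, 0]

```text
t: 26.0
tcp_pos: [0.4869, -0.0464, 0.1098]
tool_rot: [0.997, 0.076, 0.001, 0.0]
force: [-4.2, 1.1, 23.4]
finger_gap: -0.003
gripper_force: 11.7
```

Emit:
step_arm:
  commands: [0, 0, 0, 0, 0, 0, 0, 0, 0, 0, 0, 0, 0, 0, 0, 0, 0, 0, 0, 0, 0, 0, 0, 0, 0, 0, 0, 0, 0, 0, 0, 0, 0, 0, 0, 0, 0, 0, 0, 0, 0, 0, 0, 0, 0, 0, 0, 0, 0, 0, 0, 0, 0, 0, 0, 0, 0, 0, 0, 0]

```text
t: 27.0
tcp_pos: [0.4869, -0.0465, 0.1098]
tool_rot: [0.997, 0.076, 0.001, 0.0]
force: [-5.1, 1.2, 23.9]
finger_gap: 0.002
gripper_force: 11.7
```

```bash
python3 -c "
from station import manip
s=manip.sense();print(s['force'],s['tcp_pos'],s['t'])
print(manip.sign_off())"
```

```text
[-5.09096448  1.17122825 23.91548701] [ 0.48691905 -0.04646507  0.10984708] 27.0
the job is handed in; nothing more can be done
None
```

The job is handed in at 27 s: the right side was low, so I turned its wheel about 230° clockwise, the bubble then read about -0.2 mm, and the arm is still pressing mid-level at about 24 N, though the gripper hid the bubble, so it was last read just before pressing.

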